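# Slide a stud carrier under the drag spring

### The arm

A 7-joint arm with a two-finger parallel gripper is mounted at the origin on the work surface. World frame = base frame: x ahead of the robot, y to its left, z up, the work surface at z = 0. Lengths are in m, angles in rad, forces in N, time in s.
With the tool pointing down it reaches from about 0.425 to 0.95 m from the base axis. Payload 4.7 kg.
Tool frame: the origin (TCP) lies midway between the tips of the shut fingers; the grasp point (between the pads) lies 19 mm behind it; z points along the fingers, y is the direction in which the jaws open and shut (so a half turn about z gives the same grasp; the last joint's range is limited). The gripper opens to 87 mm and grips with 3 to 60 N. Pads are 19 mm wide; open, the fingers measure 117 mm over their backs; the gripper's body (75 mm by 190 mm) begins 51 mm behind the grasp point.
Start: joints at [-1.169, 0.469, -0.049, 1.532, 0.024, 1.141, -0.082], TCP at [0.282, 0.613, 0.193] pointing down, gripper open.
Joint ranges: [-2.59, 2.59], [-0.33, 1.99], [-1.39, 1.29], [0.1, 2.45], [-1.04, 4.18], [0.21, 1.99], [-2.66, 2.66]. Speed limits (rad/s): [2.57, 2.57, 3.14, 3.14, 3.14, 3.14, 3.14].

### API

Orientations are given as a unit quaternion [x, y, z, w].
In Python, from workcell import bot, viewer, models gives the robot as it stands.
- The arm moves only by the tool step_arm, never from a script. Its argument "deltas" is a list of rows, each a list of 6 numbers: the shift along the tool's x, y, z in m, then the turn, a rotation vector about the tool's x, y, z in rad. In form: [[x, y, z, ax, ay, az], ...]. A call has 1 to 12 rows; each row is the pose to reach, as a shift and turn from the pose measured when the call began, along the tool's axes at that moment; what a row does not reach only later rows make up. A row lasts 1/10 s, in which the tool goes at most 50 mm and 8.59 degrees, less where a joint would pass 70% of its speed; a pose out of reach is approached as far as the arm can. A call with a gripper value outside its range is refused whole. "claw" is the opening, from 0 (shut) to 1 (fully open), set as the call begins (left out, the last holds). The fingers move at their own pace and stop on an object; the grip force is fixed at half the most. Time passes only in rows, so rows that repeat a pose let the fingers close. It gives the time, the measured TCP pose, the force and the opening at its end, in the units of the state.
- bot.read_state(): the state, without advancing time (a new reading comes with each control period).
- viewer.camera(name): name is "side" or "top"; returns a dict with "image" (400x640x3 uint8, blue, green, red), "intrinsics" (3x3 intrinsics, pixels), "view" (4x4, takes a point from world to camera coordinates). Camera axes: x right, y down, z forward; pixel columns grow to the right and rows downward; lengths in m; the calibration is good to about 2 mm. A picture is of the moment at which its call begins. There is no depth.
- bot.job_done(): hands the job in, once; it reports no verdict.
Trained networks look in a picture, given as the dict that the camera call returned (one of the last four; its "shot" number tells which), for a name from the list of things; names that differ only in an ending like _2 or _b are one class to them, and where a whole thing is asked for, a point or a joint stands for the part that bears it (a point fixed in the world has none). Each returns a list of dicts, best first, with "p" (0 to 1); they miss things now and then, are a little off and sometimes report something else, mostly with a low value. They report only what shows in the picture. A call takes as long as a camera call. They do not tell look-alikes from the thing itself.
- models.look_for(thing, picture): "at" ([column, row] in pixels, amid what is visible of it).
- models.masks_of(thing, picture): "pixels" (400x640 bool, what is visible of it) and "at" ([column, row] in pixels, amid what is visible of it).
The state is a dict: "time_s": time; "joint_positions": joint angles; "dq": joint speeds; "joint_efforts": joint torques, N m; "position": TCP position; "orientation": TCP orientation; "contact_force": force on the tool from outside, world axes, zero at the start; "moment": the same for the moment, N m; "gripper_width": finger opening in m.
Only numpy, scipy, OpenCV 4.12 (cv2) and the standard library are available. Lean on these libraries where they do the work, as an engineer would, in place of code of your own. Each camera call takes 0.05 s, during which the arm holds its last target.

### The job

Load the stud carrier: press down hard with a fingertip on its orange pad so that it sinks on its sprung bed, and keep pressing while you slide it along the green track, under the leaf spring, until its nose is fully home against the steel stop; then take your finger away. Only press and push the carrier: do not lift it out of the track or pry up the spring, and leave the things standing beside the track where they are.

Things in the scene. Friction and masses are not known exactly. Their poses are not given: they have to be found in the camera images.
- track: fixed green feed track, base 300 x 100 mm; place and heading vary. Origin: centre of its underside, on the table. +x: slide direction, from the open end to the dark steel stop block; +z up. Its two side walls, 47 mm apart inside, reach 40 mm above the table.
- toe (a point): lowest point of the resting toe of the leaf (drag) spring, at x = +55 mm in the track's frame, 28.5 mm above the table. The leaf is a bright steel strip 16 mm wide, clamped on the stop block; its free end is a rolled toe (5 mm radius) with an upright lip, 48 mm above the table, that faces the carrier.
- stop (a point): middle of the stop block's face, at x = +115 mm in the track's frame, 30 mm above the table. The carrier is home when its nose meets this face.
- carrier: loose aluminium plate in the track, 150 (x) x 44 x 8 mm, studs in front, orange pad behind; 0.13 to 0.25 kg, slippery on the track (friction about 0.15). Origin: centre of its underside, 34 mm above the table at the start; +x to its nose, 75 mm ahead, which starts 15 to 45 mm short of the toe. Home: origin at x = +40 mm in the track's frame.
- pad (a point): where to press: middle of the orange pad's top face (50 x 36 mm, not slippery), 50 mm behind the carrier's origin, 28 mm above its underside: 62 mm above the table at the start, 50 mm when pressed right down. 25 mm ahead of it a 6 mm high ridge crosses the pad and catches a finger that slips forward. With the carrier home it is 65 mm short of the toe.
- bed (a joint): sink of the level brass sprung bed under the carrier, m: 0 raised (start), 0.012 bottomed. Springs push up with 4 N at 0, 12 N at 0.012. Raised, the carrier butts against the leaf's lip; its nose slides under the toe freely with the bed at about 0.0095 or more. After release the leaf keeps the bed at about 0.0115.
- leaf (a joint): upward bend of the leaf spring, rad: 0 at rest, about 0.02 to 0.035 with the carrier under its toe. The toe is preloaded with about 5 N and takes about 2 N more per mm of lift.
- spool_cream: bystander beside the track, to be left alone: a wooden thread spool with cream thread, 38 mm across, 58 mm tall. Origin: centre of its underside.
- spool_rust: bystander beside the track, to be left alone: a wooden thread spool with rust-brown thread, 38 mm across, 58 mm tall. Origin: centre of its underside.
- stud_tin: bystander beside the track, to be left alone: a closed round steel tin, 56 mm across, 45 mm tall. Origin: centre of its underside.
- weight: bystander beside the track, to be left alone: a dark steel pattern weight with a knob, 56 mm across, 48 mm tall. Origin: centre of its underside.
- chalk: bystander beside the track, to be left alone: a flat white block of marking chalk, 45 x 40 x 9 mm. Origin: centre of its underside.
- tape_case: bystander beside the track, to be left alone: a round blue tape-measure case, 52 mm across, 18 mm tall. Origin: centre of its underside.
Not all that is in view belongs to the job. Several things have the shape of the carrier; the one meant has the colours described above.

How it is judged:
By the outcome, as a careful person would: the job done as asked, in the order asked, and still so for the second after the job is handed in, with the robot touching nothing.
It also fails if it takes over 32 s, if anything falls off the work surface, if the arm or the gripper's body presses on something with over 40 N, if the wrist force passes 120 N, or if a joint passes its speed limit or range.

## Working session

There is one attempt and no reset: what is moved stays moved. The work goes in short steps, Python scripts to look and compute and a tool call to move; the robot and the scene stay as the last step left them, time stands still between calls to the robot, and variables do not carry over. Pictures are saved under pics/ and viewed, and the job is handed in when it is done.

Besides the shell and the picture viewer there is one more tool, called after "Emit:" as name(argument=value, ...) on one line, values as JSON. step_arm: Moves the arm, as the interface text tells. Its arguments: {"type":"object","properties":{"deltas":{"type":"array"},"claw":{"type":"number"}},"required":["deltas"]}

```bash
mkdir -p pics; ls; python3 - <<'E'
from workcell import bot, viewer, models
import cv2,json,pickle
s=bot.read_state();print({k:s[k] for k in("time_s","position","orientation","contact_force","gripper_width")})
for n in("side","top"):
    p=viewer.camera(n);cv2.imwrite(f"pics/{n}0.png",p["image"]);pickle.dump(p,open(f"{n}0.pkl","wb"))
    print(n,p["intrinsics"],p["view"])
    for t in("carrier","pad","track","toe","stop","spool_cream","spool_rust","stud_tin","weight","chalk","tape_case"):
        print(t,[(r["at"],round(r["p"],2)) for r in models.look_for(t,p)])
E
```

```text
pics
{'time_s': 0.0, 'position': array([0.28162628, 0.61270828, 0.19168505]), 'orientation': array([ 2.13748554e-01,  9.76888206e-01, -9.81980054e-04, -1.59633726e-04]), 'contact_force': array([ 0.09213138, -0.01828769,  0.18510002]), 'gripper_width': 0.08736279243280218}
side [[374.83960324   0.         317.27174055]
 [  0.         374.83960324 202.06586287]
 [  0.           0.           1.        ]] [[ 0.9839142  -0.17811832 -0.01366394 -0.54290709]
 [-0.13382965 -0.68427585 -0.71683763  0.07338749]
 [ 0.11833201  0.70713537 -0.69710624  0.88441541]
 [ 0.          0.          0.          1.        ]]
carrier [([332.5, 232.1], 0.84), ([280.2, 353.2], 0.79), ([346.5, 147.8], 0.77), ([409.6, 308.0], 0.57)]
pad [([334.1, 228.0], 0.98), ([409.4, 310.1], 0.88), ([345.7, 149.7], 0.74), ([281.1, 354.1], 0.66), ([282.5, 263.5], 0.24)]
track [([324.0, 222.0], 0.79)]
toe [([318.8, 222.7], 0.58)]
stop [([321.9, 221.3], 0.89)]
spool_cream [([370.9, 193.7], 0.85)]
spool_rust [([265.8, 191.0], 0.84)]
stud_tin [([358.2, 172.7], 0.75)]
weight [([373.4, 194.3], 0.65), ([280.1, 261.9], 0.59)]
chalk [
[... 243 characters left out ...]
-0.98655107 -0.02409595 -0.16166745  0.55924188]
 [ 0.1616585   0.0023317  -0.98684401  0.97979297]
 [ 0.          0.          0.          1.        ]]
carrier [([351.5, 204.6], 0.9), ([207.3, 157.5], 0.63), ([437.3, 164.6], 0.6)]
pad [([353.9, 204.1], 0.95), ([462.4, 274.6], 0.87), ([441.0, 162.9], 0.7), ([209.6, 158.9], 0.58)]
track [([309.7, 214.3], 0.76), ([283.9, 207.9], 0.3)]
toe [([308.2, 215.3], 0.63)]
stop [([308.2, 216.7], 0.87), ([308.1, 151.6], 0.69)]
spool_cream [([306.8, 151.9], 0.89), ([350.2, 205.6], 0.51)]
spool_rust [([273.1, 264.0], 0.51)]
stud_tin []
weight [([380.2, 264.3], 0.65)]
chalk [([325.2, 269.8], 0.84), ([285.6, 207.3], 0.24), ([309.0, 214.4], 0.15)]
tape_case []
```

View pics/side0.png

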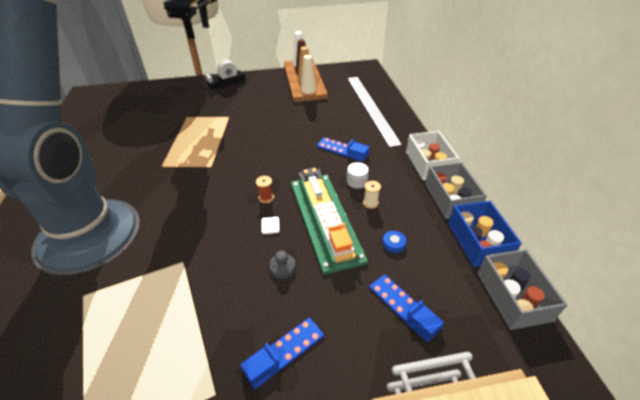

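View pics/top0.png

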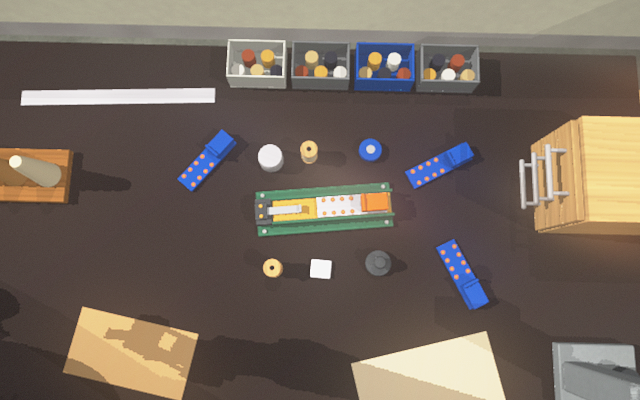

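```bash
python3 - <<'E'
import cv2
t=cv2.imread("pics/top0.png");s=cv2.imread("pics/side0.png")
cv2.imwrite("pics/topc.png",cv2.resize(t[130:300,220:420],None,fx=4,fy=3.5*0+4*0+3.5,interpolation=2)[:600])
cv2.imwrite("pics/sidec.png",cv2.resize(s[150:300,240:430],None,fx=4,fy=4,interpolation=2)[:600])
E
```

```text
(no output)
```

View pics/topc.png

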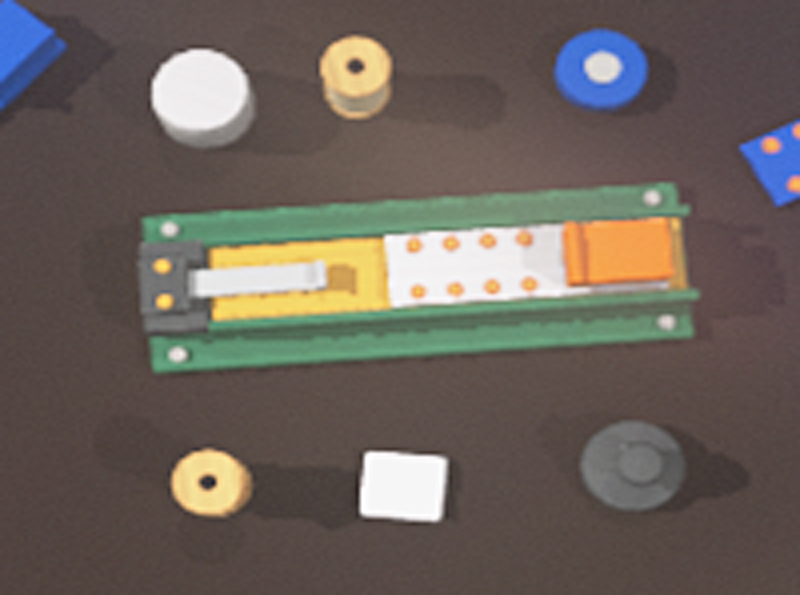

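View pics/sidec.png

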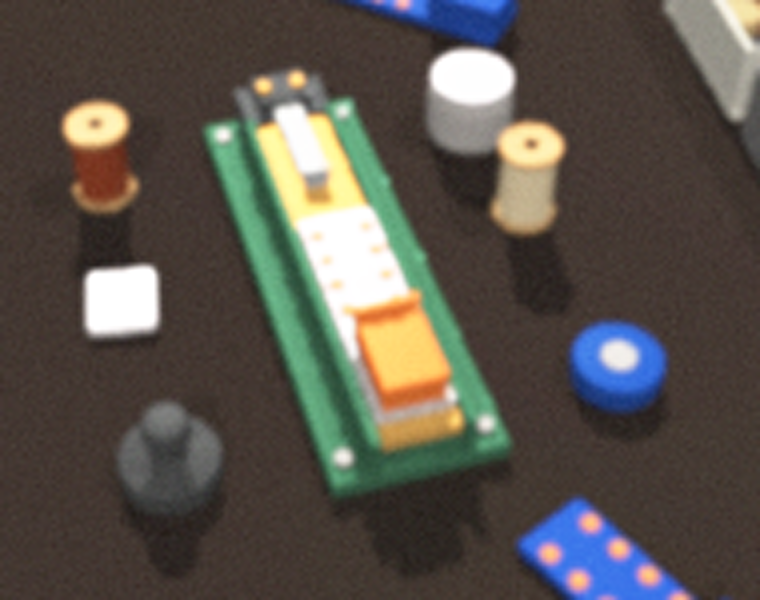

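```bash
cat > h.py <<'E'
import numpy as np,cv2,pickle
def P(p): return p["intrinsics"]@p["view"][:3]
def tri(ps,pt,s,t):
    X=cv2.triangulatePoints(P(ps),P(pt),np.array(s,float).reshape(2,1),np.array(t,float).reshape(2,1))[:,0];X=X[:3]/X[3]
    e=[np.round(pr(p,X)-np.array(q),1) for p,q in((ps,s),(pt,t))]
    return X,e
def pr(p,X):
    v=P(p)@np.r_[X,1];return v[:2]/v[2]
def atz(p,uv,z):
    M=P(p);A=np.c_[M[:,:2],-np.r_[uv,1]];x=np.linalg.solve(A,-(M[:,2]*z+M[:,3]));return np.r_[x[:2],z]
E
python3 - <<'E'
from h import *
S=pickle.load(open("side0.pkl","rb"));T=pickle.load(open("top0.pkl","rb"))
sc=lambda x,y:(240+x/4,150+y/4); tc=lambda x,y:(220+x/4,130+y/3.5)
pts={"padRR":((446,372),(672,218)),"padRL":((381,398),(674,281)),"ridgeR":((420,298),(566,222)),"ridgeL":((357,318),(567,285)),
"screwRR":((486,424),(653,197)),"screwRL":((343,457),(667,321)),"screwFR":((343,110),(170,229)),"screwFL":((223,135),(178,354)),
"noseR":((372,208),(386,237)),"noseL":((301,222),(389,305)),"tin":((471,78),(200,85)),"rust":((96,123),(208,482)),"cream":((531,144),(356,66))}
R={}
for k,(a,b) in pts.items():
    R[k],e=tri(S,T,sc(*a),tc(*b));print(k,np.round(R[k]*1000,1),*e)
c=np.mean([R[k][:2] for k in R if k[:5]=="screw"],0)
d=R["screwFR"]+R["screwFL"]-R["screwRR"]-R["screwRL"];print("c",c,"yaw",np.degrees(np.arctan2(d[1],d[0])), np.linalg.norm(d/2))
d=R["ridgeR"]+R["ridgeL"]-R["padRR"]-R["padRL"];print(np.degrees(np.arctan2(d[1],d[0])))
E
```

```text
padRR [ 587.8 -199.8   66.7] [ 0.1 -0. ] [-0.   0.1]
padRL [ 551.9 -202.4   56.7] [-0.7  0.2] [ 0.  -0.4]
ridgeR [ 585.8 -144.2   62.7] [-0.7  0.2] [ 0.  -0.4]
ridgeL [ 549.3 -145.7   55.5] [-1.4  0.3] [ 0.1 -0.9]
screwRR [ 612.2 -197.3   14. ] [-0.4  0.1] [ 0.  -0.3]
screwRL [ 532.3 -204.9   15.1] [-0.4  0.1] [ 0.  -0.2]
screwFR [585.5  71.4  15.1] [-0.8  0.2] [ 0.  -0.6]
screwFL [505.3  63.9  13.6] [-0.4  0.1] [ 0.  -0.3]
noseR [578.9 -48.8  40.3] [-1.1  0.2] [ 0.1 -0.7]
noseL [536.2 -51.4  39.4] [-0.8  0.2] [ 0.  -0.6]
tin [670.5  55.7  42.4] [ 0.5 -0.1] [-0.   0.3]
rust [424.9  40.4  57.3] [-0.6  0.1] [-0.  -0.5]
cream [682.1 -30.   57.4] [-0.4  0.1] [ 0.  -0.3]
c [ 0.55882446 -0.06674201] yaw 95.71250656469796 0.27005201109009425
92.35246945617224
```

Look-alikes (side image): three blue plates with orange studs at (346,148), (280,353) and (410,308). The target is the aluminium plate with the orange pad in the green track at (334,235). The close crops confirm that choice. The heights fit the text: pad about 60 mm, nose top about 40 mm, spools about 57 mm.

```bash
cat >> h.py <<'E'
from scipy.spatial.transform import Rotation as Ro
C=np.array([.5588,-.0667]);YAW=np.radians(95.7);U=np.array([np.cos(YAW),np.sin(YAW)]);N=np.array([-U[1],U[0]])
def goal(s,xt,z,lat=0):
    p=np.r_[C+U*xt+N*lat,z];R=Ro.from_quat(s["orientation"])
    y=np.r_[U,0];zz=np.array([0,0,-1.]);G=Ro.from_matrix(np.c_[np.cross(y,zz),y,zz])
    return np.r_[R.inv().apply(p-s["position"]),(R.inv()*G).as_rotvec()]
def tr(s):
    d=s["position"][:2]-C;return np.round(1000*np.r_[d@U,d@N,s["position"][2]],1)
E
python3 - <<'E'
from h import *
from workcell import bot
print(np.round(goal(bot.read_state(),-.108,.15),4))
E
```

```text
[-5.903e-01 -5.955e-01  4.270e-02  1.000e-04 -0.000e+00 -5.303e-01]
```

Emit:
step_arm(claw=0, deltas=[[-0.015,-0.015,0,0,0,-0.02],[-0.04,-0.04,0,0,0,-0.06],[-0.07,-0.07,0,0,0,-0.1],[-0.1,-0.1,0,0,0,-0.15],[-0.13,-0.13,0,0,0,-0.2],[-0.16,-0.16,0,0,0,-0.25],[-0.19,-0.19,0,0,0,-0.3],[-0.22,-0.22,0,0,0,-0.35],[-0.25,-0.25,0,0,0,-0.4],[-0.28,-0.28,0,0,0,-0.45],[-0.3,-0.3,0,0,0,-0.5],[-0.31,-0.31,0,0,0,-0.53]])

```text
time_s: 2.4
position: [0.4352, 0.199, 0.1931]
orientation: [-0.048, 0.999, -0.0, 0.0]
contact_force: [-0.2, -0.3, -0.3]
gripper_width: 0.0026
```

```bash
python3 - <<'E'
from h import *
from workcell import bot
print(np.round(goal(bot.read_state(),-.108,.12),4))
E
```

```text
[-0.0978 -0.3843  0.0733 -0.0005  0.0008 -0.0033]
```

Emit:
step_arm(deltas=[[-0.005,-0.02,0,0,0,0],[-0.014,-0.055,0.005,0,0,0],[-0.023,-0.09,0.01,0,0,0],[-0.034,-0.13,0.015,0,0,0],[-0.043,-0.17,0.02,0,0,0],[-0.054,-0.21,0.03,0,0,0],[-0.064,-0.25,0.04,0,0,0],[-0.074,-0.29,0.05,0,0,0],[-0.084,-0.33,0.06,0,0,0],[-0.092,-0.36,0.07,0,0,0],[-0.096,-0.377,0.073,0,0,0],[-0.098,-0.384,0.073,0,0,0]])

```text
time_s: 3.6
position: [0.5694, -0.1763, 0.1197]
orientation: [-0.046, 0.999, -0.001, -0.0]
contact_force: [-0.5, -0.3, -0.0]
gripper_width: 0.001
```

```bash
cat > look.py <<'E'
import sys
from h import *
from workcell import bot,viewer
n=sys.argv[1]
s=bot.read_state();print(s["time_s"],"track frame",tr(s),"F",np.round(s["contact_force"],1))
im=[]
for c,(r0,r1,c0,c1) in(("side",(130,290,230,430)),("top",(130,290,220,420))):
    p=viewer.camera(c);pickle.dump(p,open(f"{c}{n}.pkl","wb"));print(c,pr(p,s["position"]))
    cv2.imwrite(f"pics/{c}{n}.png",cv2.resize(p["image"][r0:r1,c0:c1],None,fx=3.75,fy=3.75,interpolation=2))
E
python3 look.py 1; python3 -c "
from h import *
from workcell import bot
print(np.round(goal(bot.read_state(),-.108,.06),4))"
```

```text
3.6 track frame [-110.1    0.4  119.7] F [-0.5 -0.3 -0. ]
side [341.00302234 218.19620943]
top [380.32511233 196.13029778]
[ 0.0003  0.0005  0.0604 -0.0007  0.0009 -0.0047]
```

View pics/side1.png

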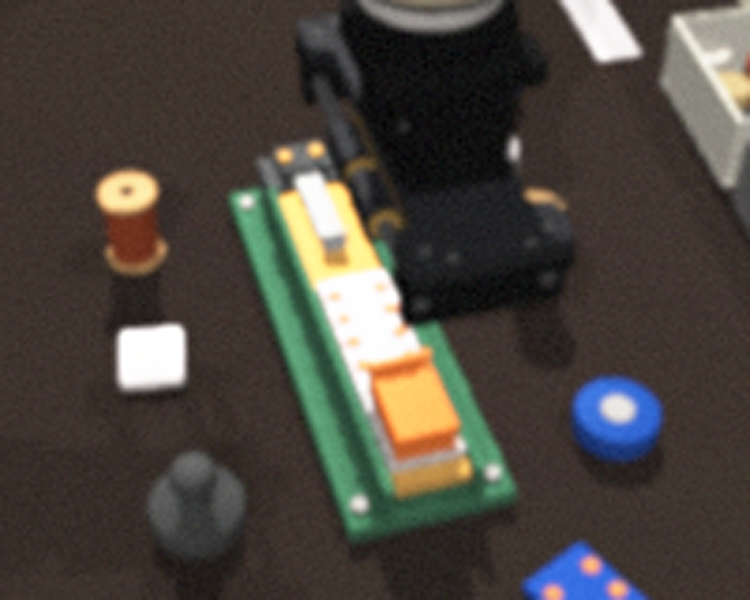

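View pics/top1.png

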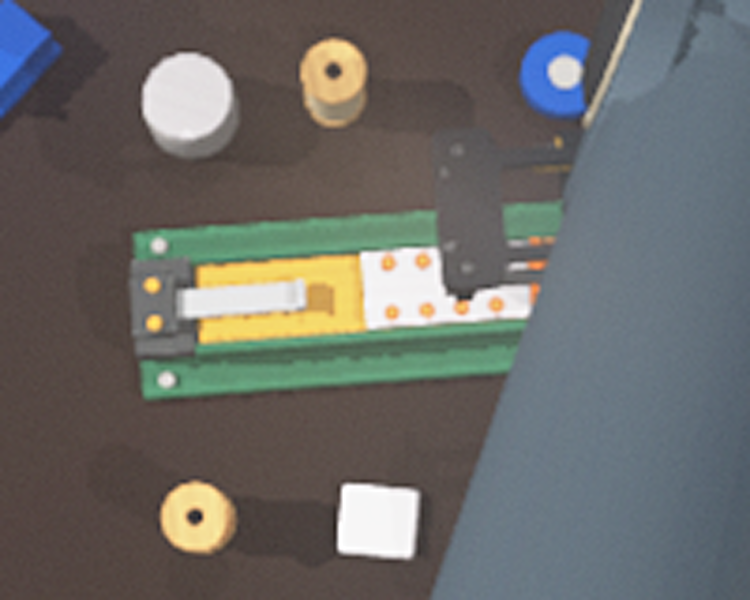

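```bash
python3 -c "
import pickle,cv2,numpy as np
a=pickle.load(open('side1.pkl','rb'))['image'];b=pickle.load(open('top1.pkl','rb'))['image']
cv2.imwrite('pics/f1.png',a);cv2.imwrite('pics/f2.png',b)
cv2.imwrite('pics/f3.png',cv2.resize(a[90:240,270:420],None,fx=4,fy=4,interpolation=2))"
```

```text
(no output)
```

View pics/f1.png

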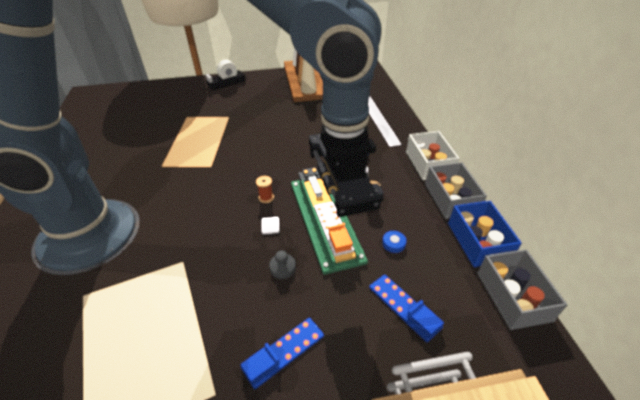

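View pics/f2.png

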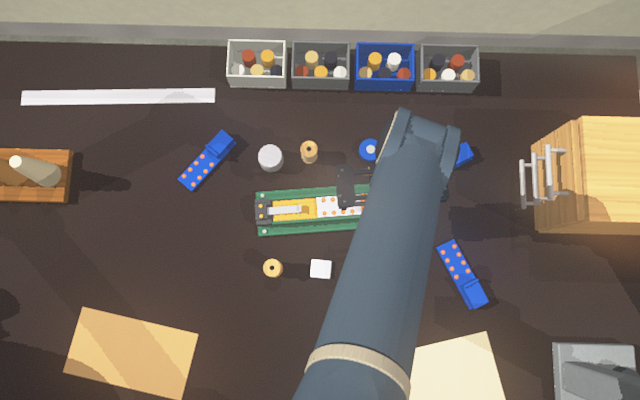

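View pics/f3.png

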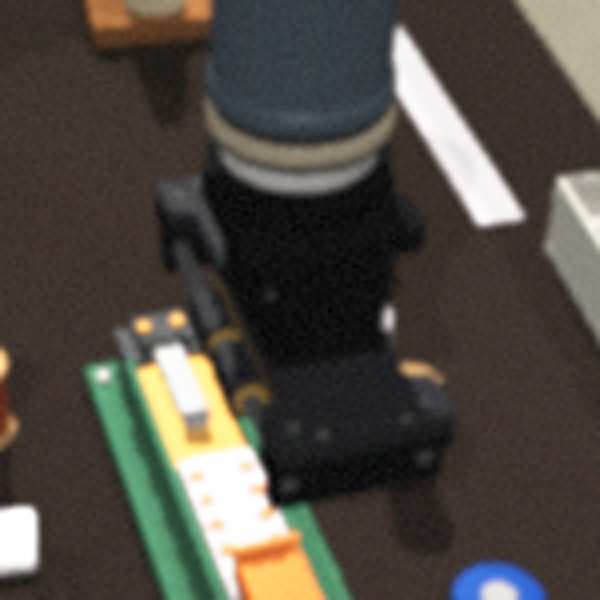

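```bash
python3 -c "
from h import *
from workcell import bot
s=bot.read_state();R=Ro.from_quat(s['orientation']).as_matrix()
a=pickle.load(open('side1.pkl','rb'));b=pickle.load(open('top1.pkl','rb'))
for p,n,(c0,r0) in((a,'oa',(260,80)),(b,'ob',(300,120))):
    im=cv2.resize(p['image'][r0:r0+150,c0:c0+150],None,fx=4,fy=4,interpolation=2)
    def ln(A,B,c):
        q=[tuple(int(v) for v in (pr(p,s['position']+R@np.array(X))-[c0,r0])*4) for X in(A,B)];cv2.line(im,*q,c,1)
    for x in(-.0375,.0375):
        for y in (-.095,.095):
            ln((x,y,-.07),(x,y,-.15),(0,255,255)); ln((x,y,-.07),(-x,y,-.07),(0,255,255));ln((x,y,-.07),(x,-y,-.07),(0,255,255))
    for x in(-.0095,.0095):
        for y in (-.015,.015):
            ln((x,y,0),(x,y,-.07),(0,0,255));ln((x,y,0),(-x,y,0),(0,0,255));ln((x,y,0),(x,-y,0),(0,0,255))
    cv2.imwrite(f'pics/{n}.png',im)
"
```

```text
(no output)
```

View pics/oa.png

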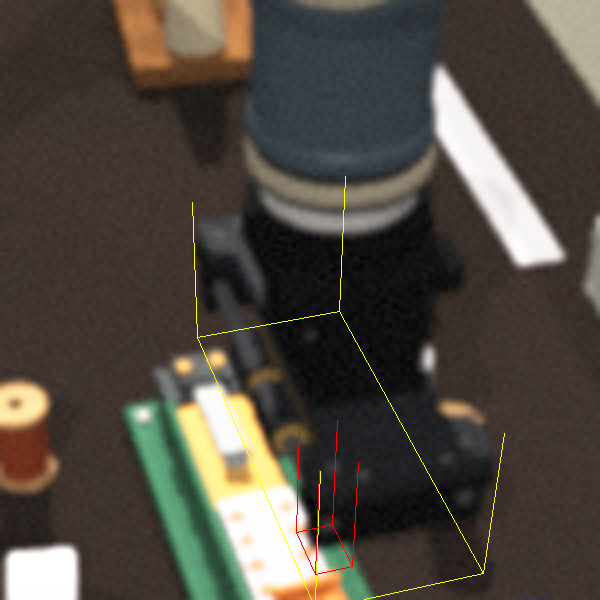

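View pics/ob.png

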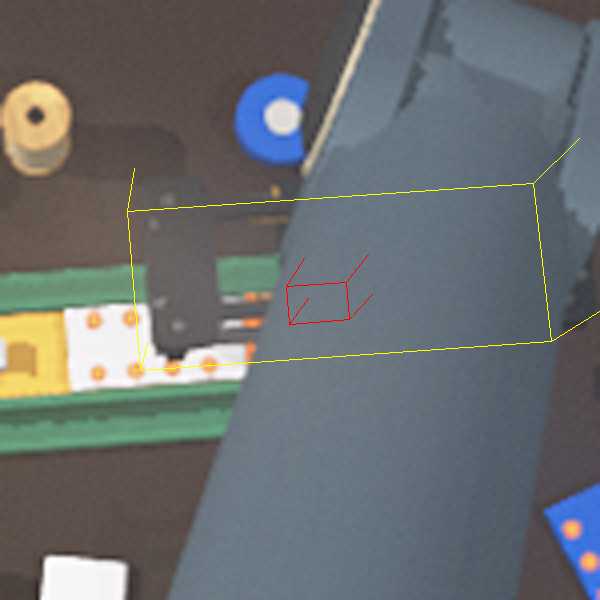

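Emit:
step_arm(deltas=[[0,0,0.015,0,0,0],[0,0,0.035,0,0,-0.004],[0,0,0.048,0,0,-0.004],[0,0,0.054,0,0,-0.004],[0,0,0.058,0,0,-0.004],[0,0,0.062,0,0,-0.004],[0,0,0.065,0,0,-0.004],[0,0,0.067,0,0,-0.004],[0,0,0.067,0,0,-0.004]])

```text
time_s: 4.6
position: [0.5698, -0.1746, 0.0534]
orientation: [-0.049, 0.999, -0.0, 0.0]
contact_force: [-0.9, 0.1, -0.7]
gripper_width: 0.0003
```

```bash
python3 look.py 2
```

```text
4.6 track frame [-108.5   -0.3   53.4] F [-0.9  0.1 -0.7]
side [340.08358789 239.18199165]
top [375.29699694 201.47695734]
```

View pics/side2.png

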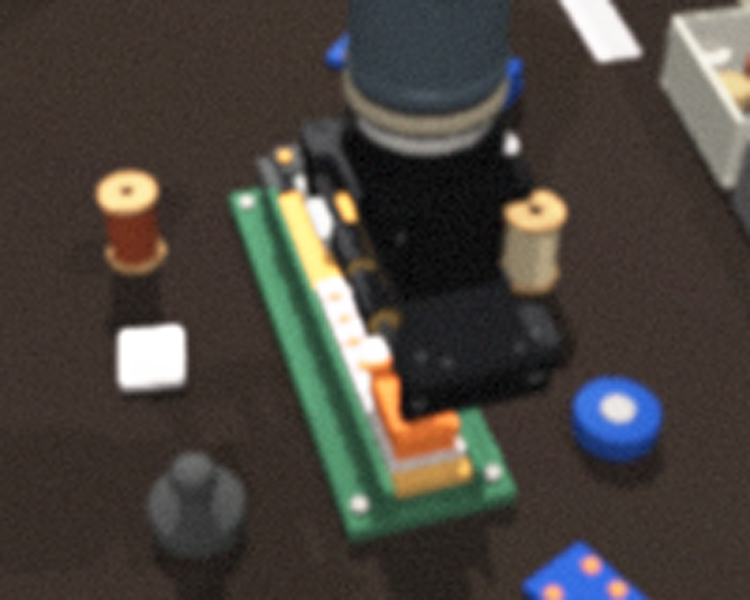

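```bash
python3 -c "
import cv2,numpy as np
a=cv2.imread('pics/side1.png');b=cv2.imread('pics/side2.png')
f=lambda i:cv2.resize(i[260:520,330:500],None,fx=2.3,fy=2.3,interpolation=2)
cv2.imwrite('pics/cmp.png',np.hstack([f(a),f(b)]))"
```

```text
(no output)
```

View pics/cmp.png

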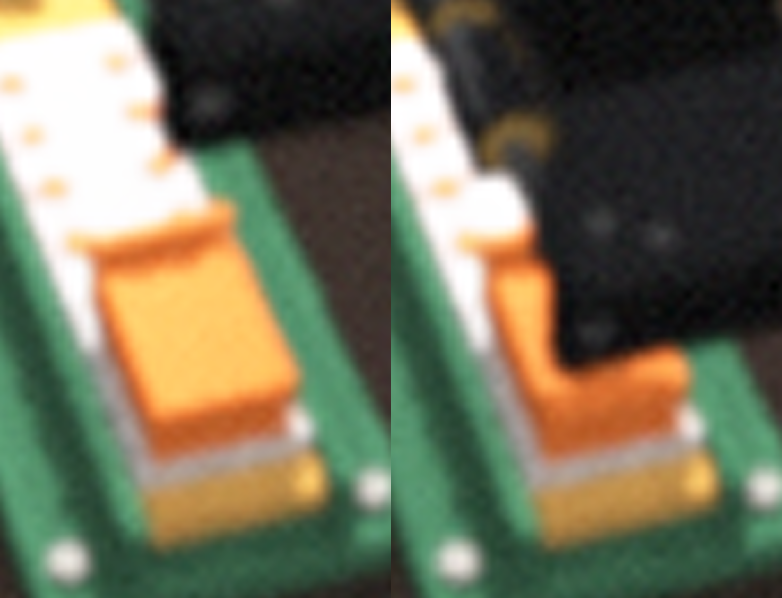

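View pics/top2.png

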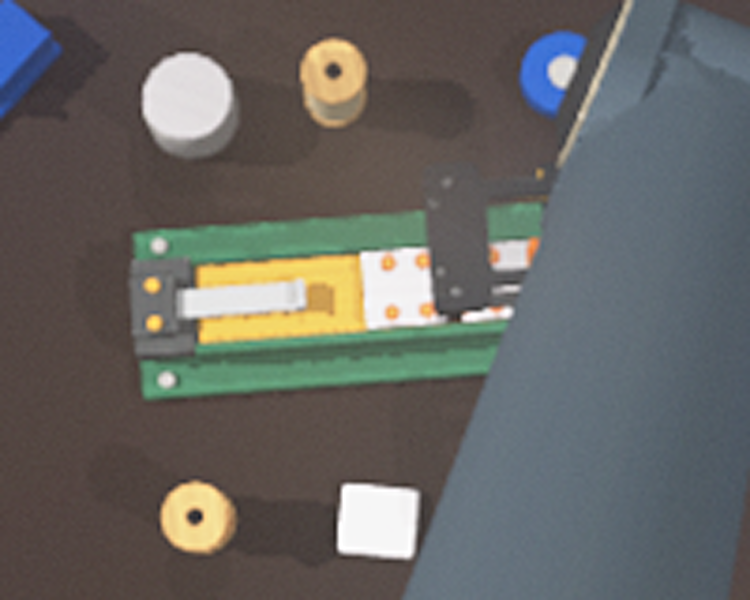

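```bash
python3 -c "
from h import *
from workcell import bot
s=bot.read_state();R=Ro.from_quat(s['orientation']).as_matrix()
p=pickle.load(open('side2.pkl','rb'));c0,r0=290,130
im=p['image'][r0:r0+120,c0:c0+110];im=cv2.convertScaleAbs(cv2.resize(im,None,fx=5,fy=5,interpolation=2),alpha=2.2,beta=10)
for zz in (0,-.02,-.04,-.07,-.1,-.13,-.16):
  for y in(-.08,0,.08):
    q=(pr(p,s['position']+R@np.array([0,y,zz]))-[c0,r0])*5
    cv2.drawMarker(im,tuple(int(v) for v in q),(0,0,255) if y==0 else ((0,255,0) if y>0 else (255,0,255)),0,8,1)
cv2.imwrite('pics/z2.png',im)
for X in [(0,0,0)]:print(pr(p,np.array(X)))
"
```

```text
[ 87.17276663 233.16950263]
```

View pics/z2.png

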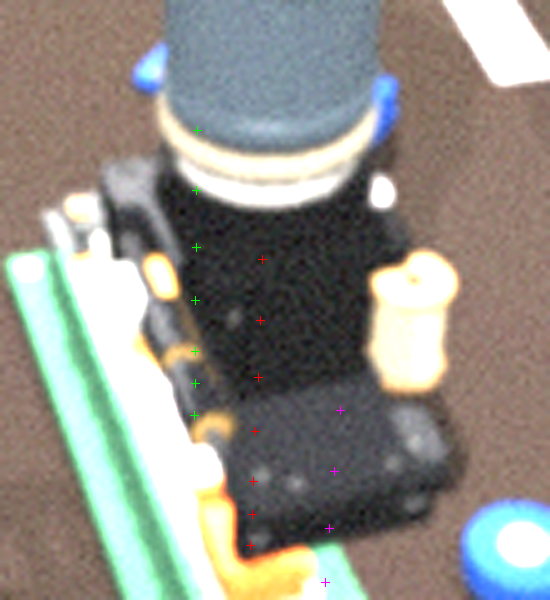

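Emit:
step_arm(deltas=[[0,0,0.002,0,0,0],[0,0,0.002,0,0,0]])

```text
time_s: 4.9
position: [0.57, -0.1747, 0.0516]
orientation: [-0.049, 0.999, -0.0, 0.001]
contact_force: [-0.1, -0.4, 0.1]
gripper_width: 0.0004
```

```bash
python3 -c "
from workcell import bot;s=bot.read_state();print(s['joint_efforts'],s['contact_force'],s['moment'],s['position'])"
```

```text
[ 2.28772138e-02 -4.61328113e+01  3.51451680e+00 -1.82764399e+01
  5.46581426e-02  1.52448710e-02  3.75337346e-03] [-0.11701544 -0.35420356  0.06275621] [ 0.06040144  0.01266179 -0.01965348] [ 0.56996879 -0.17468867  0.05156952]
```

Emit:
step_arm(deltas=[[0,0,0.002,0,0,0],[0,0,0.003,0,0,0]])

```text
time_s: 5.1
position: [0.5699, -0.1746, 0.0484]
orientation: [-0.049, 0.999, -0.0, 0.001]
contact_force: [0.0, 0.3, -0.1]
gripper_width: 0.0003
```

```bash
python3 look.py 3;python3 -c "
import cv2,numpy as np
a=cv2.imread('pics/side1.png');b=cv2.imread('pics/side3.png')
f=lambda i:cv2.convertScaleAbs(cv2.resize(i[260:520,330:500],None,fx=2.3,fy=2.3,interpolation=2),alpha=1.6,beta=15)
cv2.imwrite('pics/cmp3.png',np.hstack([f(a),f(b)]))"
```

```text
5.1 track frame [-108.5   -0.3   48.4] F [ 0.   0.3 -0.1]
side [340.03788778 240.7080356 ]
top [375.00202316 201.84799463]
```

View pics/cmp3.png

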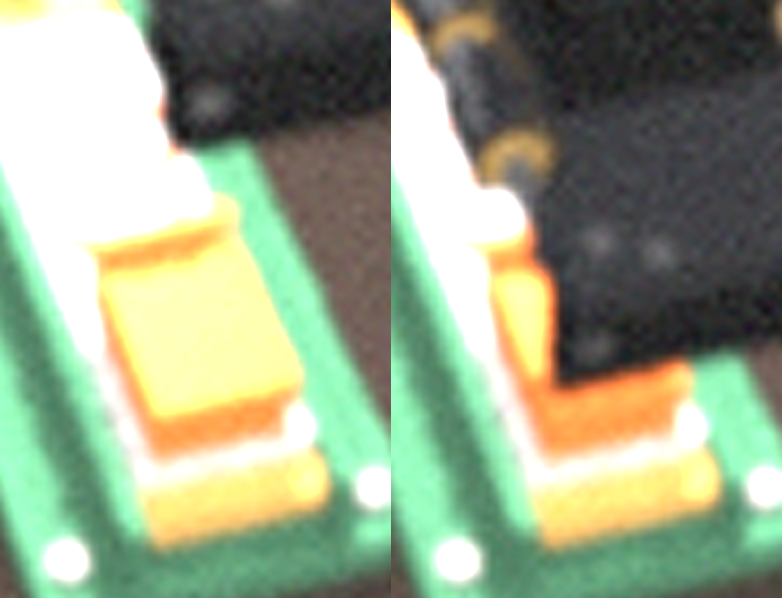

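```bash
python3 -c "
from workcell import bot;s=bot.read_state();print(s['joint_positions'])"
```

```text
[ 0.04294397  0.50695844  0.24507156  1.87223192 -0.16761856  0.78120715
  2.04718169]
```

Emit:
step_arm(deltas=[[0,0,-0.02,0,0,0],[0,0,-0.05,0,0,0]])

```text
time_s: 5.4
position: [0.5681, -0.1741, 0.0971]
orientation: [-0.049, 0.999, 0.0, -0.002]
contact_force: [0.9, -0.0, -0.6]
gripper_width: 0.0004
```

Emit:
step_arm(deltas=[[0,0,-0.01,0,0,0.1],[0,0,-0.01,0,0,0.25],[0,0,-0.01,0,0,0.4],[0,0,-0.01,0,0,0.55],[0,0,-0.01,0,0,0.7],[0,0,-0.01,0,0,0.85],[0,0,-0.01,0,0,1.0],[0,0,-0.01,0,0,1.15],[0,0,-0.01,0,0,1.3],[0,0,-0.01,0,0,1.45],[0,0,-0.01,0,0,1.57],[0,0,-0.01,0,0,1.57]])

```text
time_s: 6.6
position: [0.5681, -0.1739, 0.1069]
orientation: [0.671, 0.742, -0.001, -0.001]
contact_force: [-0.2, -0.6, -0.0]
gripper_width: 0.0004
```

```bash
sed -i 's/y=np.r_\[U,0\]/y=-np.r_[N,0]/' h.py; python3 look.py 4; python3 -c "
from h import *
from workcell import bot
s=bot.read_state();R=Ro.from_quat(s['orientation']).as_matrix();print(s['joint_positions'][-1],np.round(goal(s,-.108,.06),3))
p=pickle.load(open('side4.pkl','rb'));c0,r0=270,120
im=p['image'][r0:r0+150,c0:c0+150];im=cv2.convertScaleAbs(cv2.resize(im,None,fx=4,fy=4,interpolation=2),alpha=1.7,beta=10)
cv2.imwrite('pics/z4a.png',im)
for zz in (0,-.02,-.04,-.07):
    q=(pr(p,s['position']+R@np.array([0,0,zz]))-[c0,r0])*4
    cv2.drawMarker(im,tuple(int(v) for v in q),(0,0,255),0,8,1)
cv2.imwrite('pics/z4.png',im)"
```

```text
6.6 track frame [-107.6    1.3  106.9] F [-0.2 -0.6 -0. ]
side [339.94251347 221.79743211]
top [378.26947761 197.83762186]
0.6647477233740199 [-0.     0.001  0.047 -0.004 -0.001  0.003]
```

View pics/z4.png

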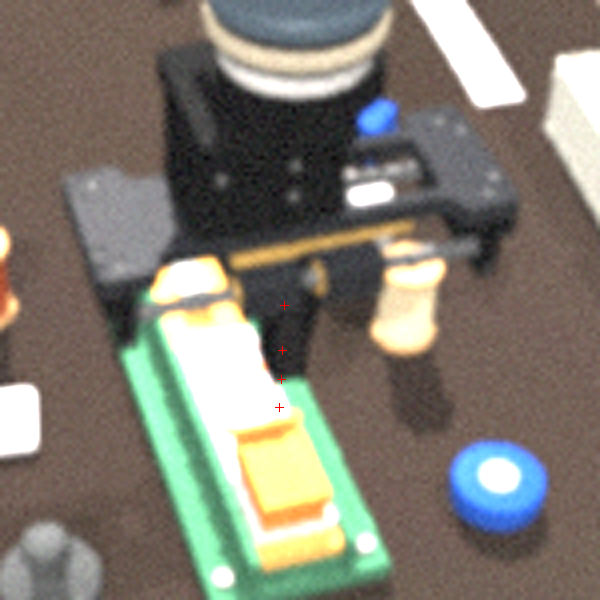

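```bash
python3 -c "
from h import *
p=pickle.load(open('side4.pkl','rb'))
for z in(.107,.117,.122,.127,.132,.137):
    X=atz(p,np.array([342.5,213.5]),z);print(z,np.round(X,3),np.round((X-[.5681,-.1739,.1069])*1000,0))"
python3 -c "
import cv2
i=cv2.imread('pics/z4a.png');cv2.imwrite('pics/z4b.png',cv2.resize(i[230:430,200:400],None,fx=3,fy=3))"
```

```text
0.107 [ 0.578 -0.152  0.107] [10. 22.  0.]
0.117 [ 0.576 -0.162  0.117] [ 8. 12. 10.]
0.122 [ 0.575 -0.166  0.122] [ 7.  8. 15.]
0.127 [ 0.573 -0.171  0.127] [ 5.  3. 20.]
0.132 [ 0.572 -0.176  0.132] [ 4. -2. 25.]
0.137 [ 0.571 -0.18   0.137] [ 3. -7. 30.]
```

View pics/z4b.png

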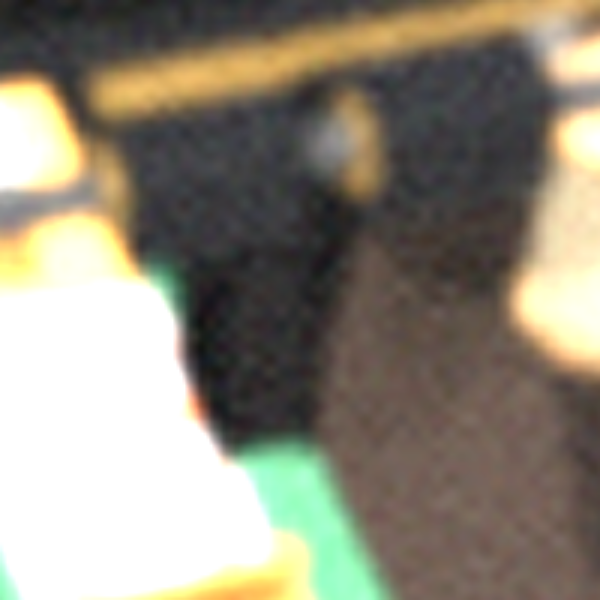

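View pics/top4.png

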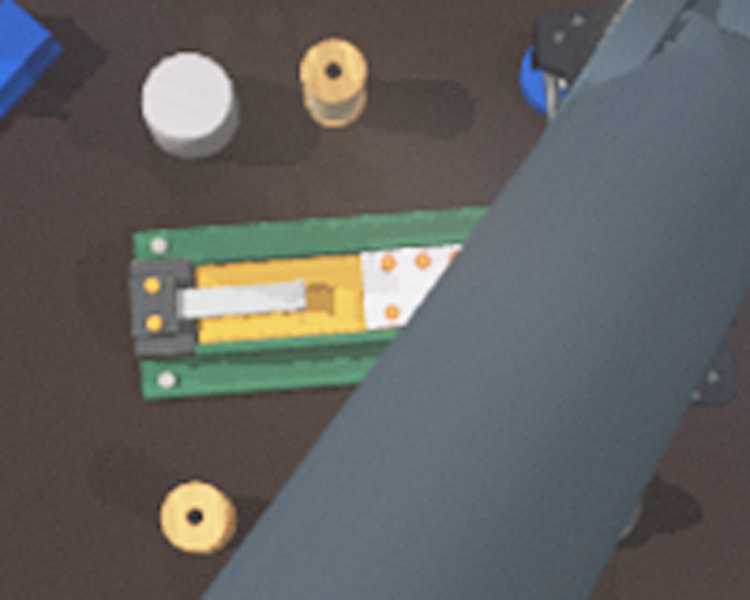

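Emit:
step_arm(deltas=[[0,-0.001,0.02,-0.004,0,0],[0,-0.002,0.045,-0.004,0,0],[0,-0.002,0.057,-0.004,0,0],[0,-0.002,0.061,-0.004,0,0],[0,-0.002,0.061,-0.004,0,0]])

```text
time_s: 7.2
position: [0.566, -0.1743, 0.0459]
orientation: [0.67, 0.743, 0.0, -0.0]
contact_force: [0.0, 0.1, 0.8]
gripper_width: 0.0006
```

```bash
cat > zo.py <<'E'
import sys
from h import *
n=sys.argv[1]
p=pickle.load(open(f'side{n}.pkl','rb'));c0,r0=290,165
im=p['image'][r0:r0+115,c0:c0+115];im=cv2.convertScaleAbs(cv2.resize(im,None,fx=5,fy=5,interpolation=2),alpha=1.3,beta=10)
cv2.imwrite(f'pics/zo{n}.png',im)
E
python3 look.py 5; python3 zo.py 5
```

```text
7.2 track frame [-107.8    3.6   45.9] F [0.  0.1 0.8]
side [338.16192191 241.60441368]
top [374.68188851 203.83483074]
```

View pics/zo5.png

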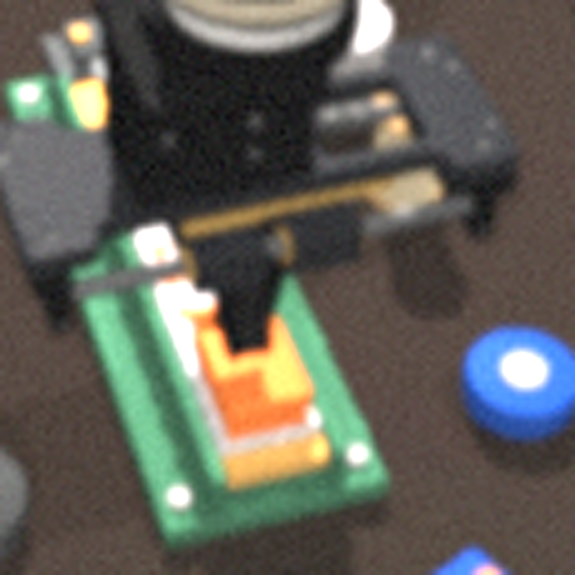

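```bash
python3 -c "
from h import *
p=pickle.load(open('side5.pkl','rb'))
for z in(.062,.066,.07):print(z,np.round(atz(p,np.array([339.6,234]),z),4))
print(pr(p,np.array([.5690,-.1737,.062])))"
```

```text
0.062 [ 0.5701 -0.1676  0.062 ]
0.066 [ 0.5693 -0.1709  0.066 ]
0.07 [ 0.5684 -0.1743  0.07  ]
[339.70978031 236.25013631]
```

Emit:
step_arm(deltas=[[0,0,0.002,0,0,0],[0,0,0.004,0,0,0],[0,0,0.006,0,0,0],[0,0,0.006,0,0,0]])

```text
time_s: 7.7
position: [0.5666, -0.1744, 0.0407]
orientation: [0.67, 0.742, 0.001, 0.0]
contact_force: [-0.5, -0.3, 0.3]
gripper_width: 0.0002
```

Emit:
step_arm(deltas=[[0,0,0.002,0,0,0],[0,0,0.004,0,0,0],[0,0,0.006,0,0,0],[0,0,0.006,0,0,0]])

```text
time_s: 8.1
position: [0.5663, -0.1743, 0.0343]
orientation: [0.67, 0.742, 0.0, 0.0]
contact_force: [0.3, -0.1, 0.9]
gripper_width: 0.0005
```

```bash
python3 look.py 6; python3 zo.py 6
```

```text
8.1 track frame [-107.8    3.2   34.3] F [ 0.3 -0.1  0.9]
side [338.17565979 245.07051198]
top [374.02361409 204.56219082]
```

View pics/zo6.png

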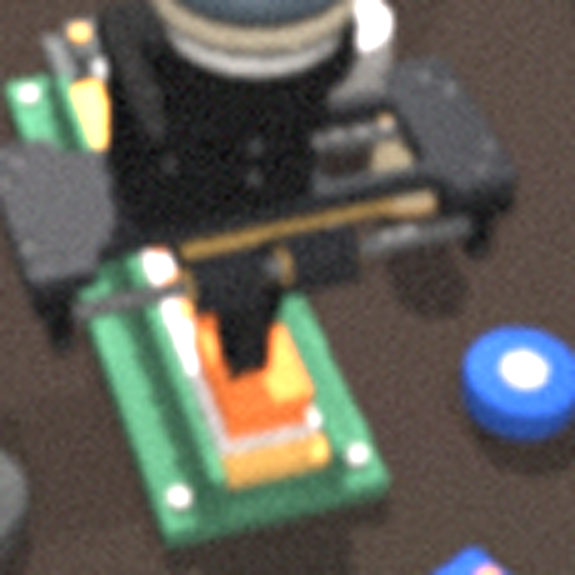

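Emit:
step_arm(deltas=[[0.002,0,0.001,0,0,0],[0.004,0,0.002,0,0,0],[0.004,0,0.004,0,0,0],[0.004,0,0.004,0,0,0]])

```text
time_s: 8.6
position: [0.5664, -0.1702, 0.0307]
orientation: [0.67, 0.743, 0.001, 0.0]
contact_force: [-0.1, 0.2, 3.5]
gripper_width: 0.0005
```

Emit:
step_arm(deltas=[[0,0,0.003,0,0,0],[0,0,0.006,0,0,0],[0,0,0.009,0,0,0],[0,0,0.009,0,0,0]])

```text
time_s: 9.0
position: [0.567, -0.1704, 0.0222]
orientation: [0.67, 0.743, 0.001, 0.001]
contact_force: [-0.6, 1.3, 8.5]
gripper_width: 0.0004
```

```bash
python3 look.py 7; python3 zo.py 7
```

```text
9.0 track frame [-104.     2.1   22.2] F [-0.6  1.3  8.5]
side [337.98921109 247.19551689]
top [371.5955312  205.07209207]
```

View pics/zo7.png

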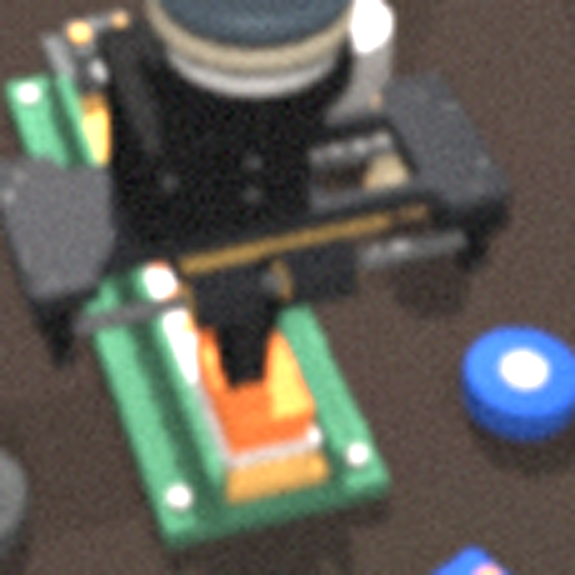

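Emit:
step_arm(deltas=[[0,0,0.002,0,0,0],[0,0,0.004,0,0,0],[0,0,0.005,0,0,0],[0,0,0.005,0,0,0]])

```text
time_s: 9.5
position: [0.5679, -0.1709, 0.0203]
orientation: [0.67, 0.742, 0.002, 0.001]
contact_force: [-6.1, 2.7, 22.2]
gripper_width: 0.0004
```

Emit:
step_arm(deltas=[[0.003,-0.001,0.004,0,0,0],[0.008,-0.001,0.004,0,0,0],[0.014,-0.001,0.004,0,0,0],[0.02,-0.001,0.004,0,0,0],[0.026,-0.001,0.004,0,0,0],[0.03,-0.001,0.004,0,0,0]])

```text
time_s: 10.1
position: [0.5656, -0.1462, 0.0203]
orientation: [0.671, 0.741, 0.002, 0.005]
contact_force: [-5.4, -4.5, 25.8]
gripper_width: 0.0002
```

```bash
python3 look.py 8; python3 zo.py 8
```

```text
10.1 track frame [-79.8   1.2  20.3] F [-5.4 -4.5 25.8]
side [334.95023658 239.45138823]
top [360.49418336 205.60871568]
```

View pics/zo8.png

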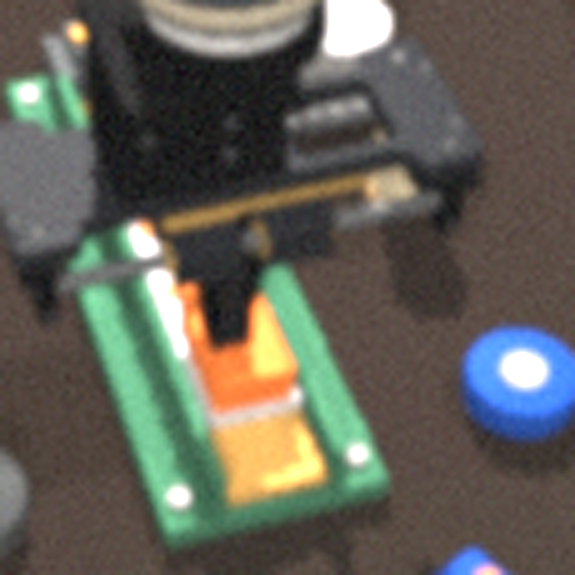

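View pics/top8.png

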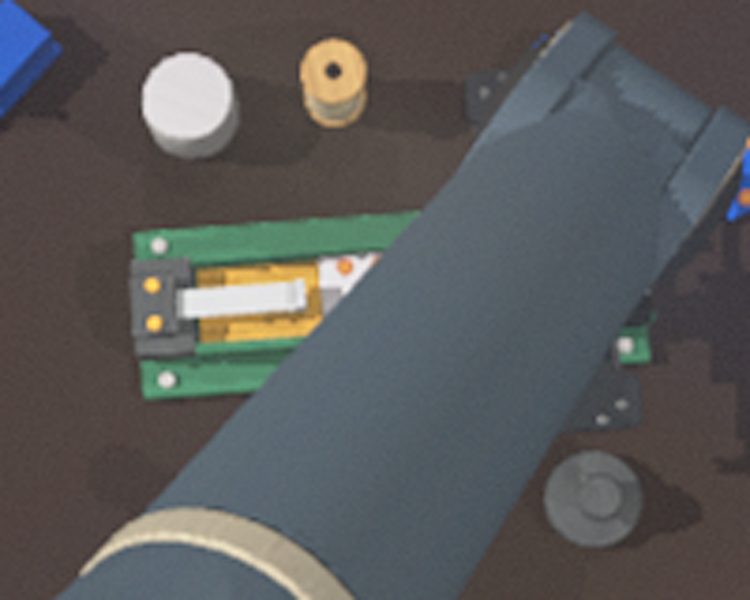

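Emit:
step_arm(deltas=[[0.008,-0.001,0.004,0,0,0],[0.013,-0.001,0.005,0,0,0],[0.019,-0.001,0.005,0,0,0],[0.025,-0.001,0.005,0,0,0],[0.031,-0.001,0.005,0,0,0],[0.037,-0.001,0.005,0,0,0],[0.043,-0.001,0.005,0,0,0]])

```text
time_s: 10.9
position: [0.5622, -0.1108, 0.0203]
orientation: [0.673, 0.74, 0.002, 0.009]
contact_force: [-8.5, -10.8, 34.5]
gripper_width: 0.0005
```

```bash
python3 look.py 9; python3 zo.py 9
```

```text
10.9 track frame [-44.2   1.   20.3] F [ -8.5 -10.8  34.5]
side [330.24119907 228.0191379 ]
top [344.44119667 206.73646648]
```

View pics/zo9.png

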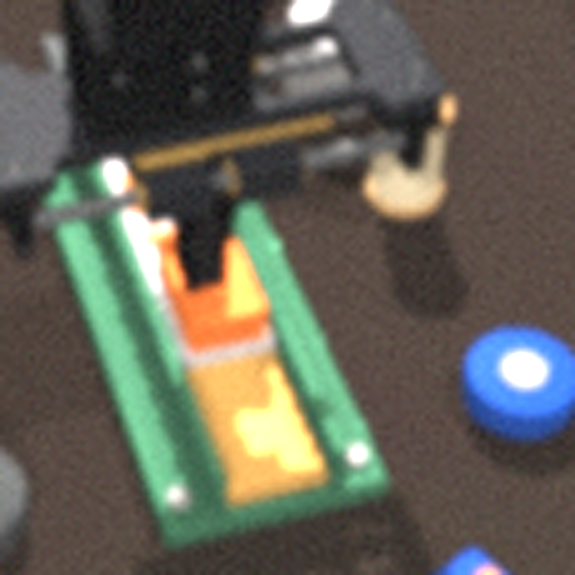

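View pics/top9.png

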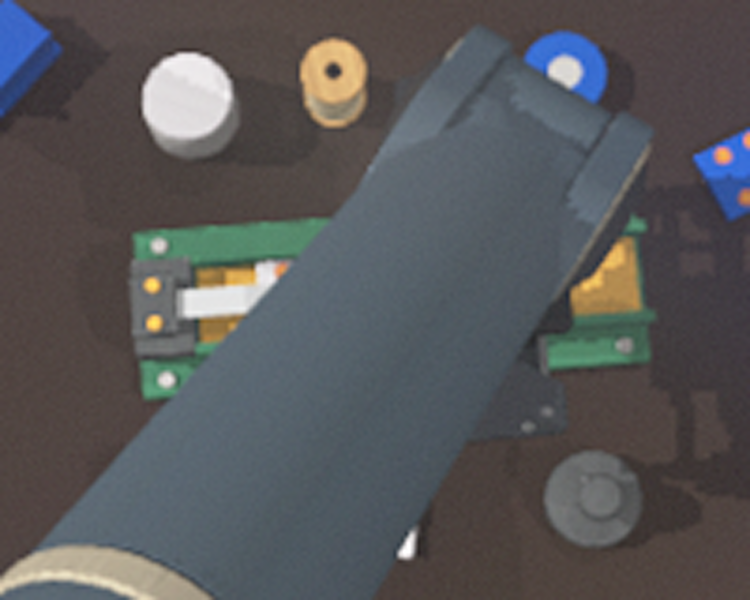

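```bash
python3 -c "
from h import *
p=pickle.load(open('side5.pkl','rb'))
for z in(.08,.1,.11,.12,.13,.14):print(z,np.round(atz(p,np.array([387,216.6]),z),3))"
```

```text
0.08 [ 0.676 -0.154  0.08 ]
0.1 [ 0.668 -0.172  0.1  ]
0.11 [ 0.664 -0.181  0.11 ]
0.12 [ 0.66 -0.19  0.12]
0.13 [ 0.656 -0.199  0.13 ]
0.14 [ 0.652 -0.208  0.14 ]
```

Emit:
step_arm(deltas=[[0.011,-0.001,0.004,0,0,0],[0.016,-0.001,0.005,0,0,0],[0.022,-0.001,0.005,0,0,0],[0.028,-0.001,0.005,0,0,0],[0.034,-0.001,0.005,0,0,0],[0.039,-0.001,0.005,0,0,0],[0.043,-0.001,0.005,0,0,0]])

```text
time_s: 11.7
position: [0.5587, -0.0745, 0.0202]
orientation: [0.674, 0.739, 0.002, 0.013]
contact_force: [-10.6, -10.8, 40.3]
gripper_width: 0.0008
```

```bash
python3 look.py 10; python3 zo.py 10
```

```text
11.7 track frame [-7.8  0.8 20.2] F [-10.6 -10.8  40.3]
side [325.68340744 216.95197314]
top [327.94749307 207.89309289]
```

View pics/zo10.png

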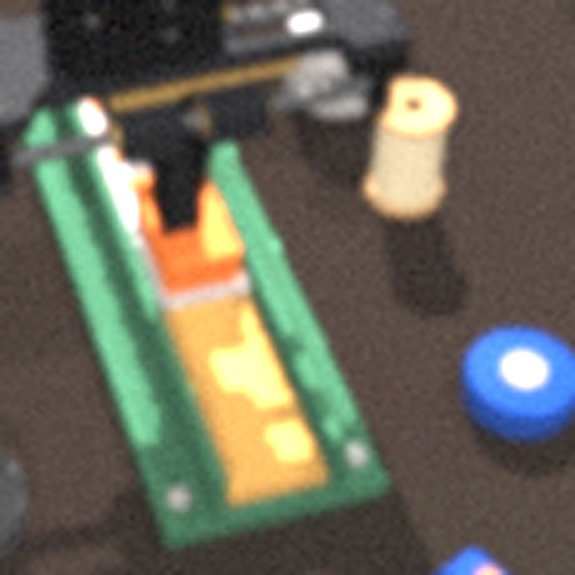

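Emit:
step_arm(deltas=[[0.01,-0.001,0.003,0,0,0],[0.013,-0.001,0.003,0,0,0],[0.016,-0.001,0.003,0,0,0],[0.016,-0.001,0.003,0,0,0]])

```text
time_s: 12.2
position: [0.5596, -0.0666, 0.0205]
orientation: [0.675, 0.737, 0.002, 0.019]
contact_force: [-2.2, -13.1, 20.0]
gripper_width: 0.0005
```

```bash
python3 look.py 11; python3 zo.py 11
```

```text
12.2 track frame [ 0.  -0.8 20.5] F [ -2.2 -13.1  20. ]
side [325.39883625 214.4372312 ]
top [324.36497629 207.39257864]
```

View pics/zo11.png

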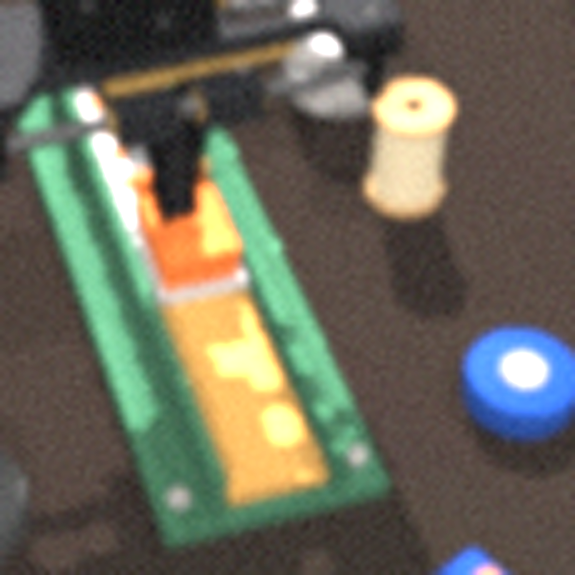

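```bash
python3 -c "
from h import *
for n in (10,11):
  p=pickle.load(open(f'side{n}.pkl','rb'))
  im=cv2.imread(f'pics/zo{n}.png')
  for xt,c in((-.035,(0,255,0)),(-.040,(255,0,0))):
    q=[tuple(int(v) for v in (pr(p,np.r_[C+U*xt+N*l,.030])-[290,165])*5) for l in(.022,-.022)];cv2.line(im,*q,c,1)
  cv2.imwrite(f'pics/r{n}.png',cv2.resize(im[180:380,100:300],None,fx=2,fy=2))
a=cv2.imread('pics/r10.png');b=cv2.imread('pics/r11.png');cv2.imwrite('pics/r.png',np.hstack([a,b]))"
```

```text
(no output)
```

View pics/r.png

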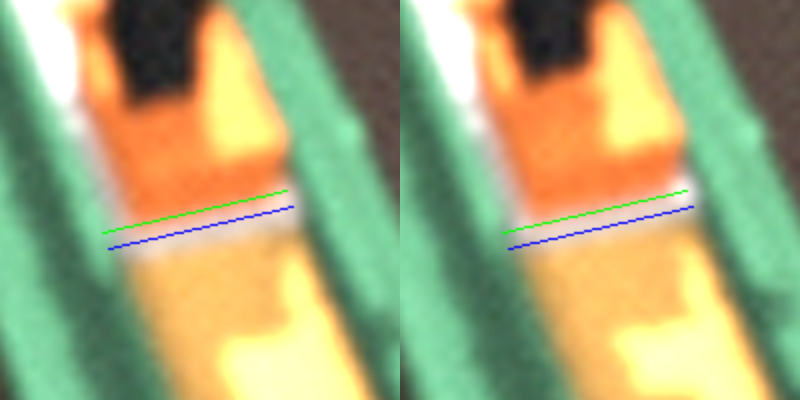

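Emit:
step_arm(deltas=[[0.01,0,0.004,0,0,0],[0.014,0,0.004,0,0,0],[0.018,0,0.004,0,0,0],[0.018,0,0.004,0,0,0]])

```text
time_s: 12.7
position: [0.5614, -0.0626, 0.0205]
orientation: [0.678, 0.735, -0.0, 0.028]
contact_force: [-3.4, -21.2, 24.0]
gripper_width: 0.0005
```

```bash
python3 look.py 12; python3 zo.py 12;  python3 -c "
import cv2,numpy as np
f=lambda n:cv2.resize(cv2.imread(f'pics/zo{n}.png')[100:350,60:310],None,fx=1.6,fy=1.6)
cv2.imwrite('pics/r12.png',np.hstack([f(11),f(12)]))
a=cv2.imread('pics/zo11.png')[200:400,60:310].astype(np.float32).mean(2);b=cv2.imread('pics/zo12.png')[200:400,60:310].astype(np.float32).mean(2)
m=slice(60,110),slice(100,190)
print(cv2.phaseCorrelate(a[m].copy(),b[m].copy()))"
```

```text
12.7 track frame [ 3.8 -3.  20.5] F [ -3.4 -21.2  24. ]
side [325.81374867 213.15240942]
top [322.58352815 206.5476311 ]
((-0.08596134425742719, 0.023652129812699485), 0.7990379852718777)
```

View pics/r12.png

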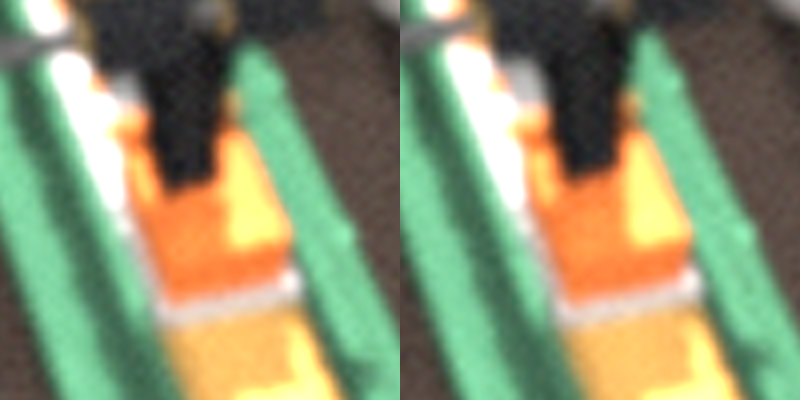

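Emit:
step_arm(deltas=[[0.002,0,0,0,0,0],[0.002,0,-0.004,0,0,0],[0.002,0,-0.01,0,0,0],[0.002,0,-0.03,0,0,0],[0.002,0,-0.06,0,0,0],[0.002,0,-0.1,0,0,0]])

```text
time_s: 13.4
position: [0.5553, -0.0552, 0.1192]
orientation: [0.677, 0.735, -0.002, 0.025]
contact_force: [0.8, -0.1, 0.2]
gripper_width: 0.0004
```

```bash
python3 look.py 13; python3 zo.py 13; python3 -c "
from h import *
from workcell import bot
s=bot.read_state();R=Ro.from_quat(s['orientation'])
print(s['position'],np.round(R.inv().apply(np.array([.57,-.35,.22])-s['position']),3),s['joint_positions'])"
```

```text
13.4 track frame [ 11.8   2.4 119.2] F [ 0.8 -0.1  0.2]
side [322.52879031 180.04546511]
top [319.65169276 201.67230523]
[ 0.56029717 -0.05592503  0.12424991] [-0.297 -0.01  -0.085] [-0.56538159  0.39892561  0.73250352  1.94921028 -0.31009241  0.85912141
  0.40148765]
```

View pics/zo13.png

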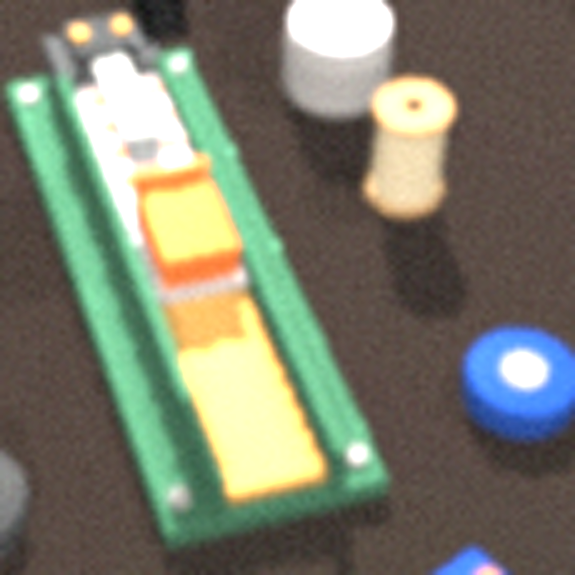

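Emit:
step_arm(deltas=[[0,0,-0.03,0,0,0],[0.01,0,-0.06,0,0,0],[0.04,0,-0.07,0,0,0],[0.08,0,-0.07,0,0,0],[0.12,0,-0.07,0,0,0],[0.16,0,-0.07,0,0,0],[0.2,0,-0.07,0,0,0],[0.24,0,-0.07,0,0,0],[0.27,0,-0.07,0,0,0],[0.29,0,-0.07,0,0,0],[0.29,0,-0.07,0,0,0]])

```text
time_s: 14.6
position: [0.532, 0.2393, 0.1813]
orientation: [0.675, 0.737, 0.003, 0.029]
contact_force: [0.1, -1.4, -1.0]
gripper_width: 0.0004
```

```bash
python3 look.py 14; python3 -c "
from h import *
S=pickle.load(open('side0.pkl','rb'))['image'].astype(int);
for n in('side','top'):
  p=pickle.load(open(n+'14.pkl','rb'));im=cv2.imread(f'pics/{n}14.png')
  c0,r0=(230,130) if n=='side' else (220,130)
  for xt,z,c in((-.035,.030,(0,255,0)),(.115,.030,(255,0,255))):
    q=[tuple(int(v) for v in (pr(p,np.r_[C+U*xt+N*l,z])-[c0,r0])*3.75) for l in(.022,-.022)];cv2.line(im,*q,c,1)
  cv2.imwrite(f'pics/{n}14o.png',im)"
```

```text
14.6 track frame [307.2  -3.7 181.3] F [ 0.1 -1.4 -1. ]
side [292.81862649  91.70942107]
top [161.68333945 204.57088484]
```

View pics/top14o.png

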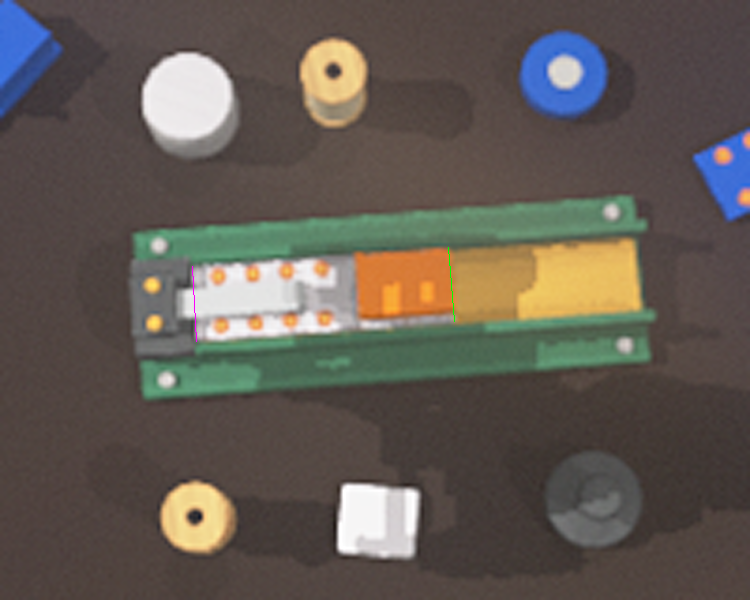

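View pics/side14.png

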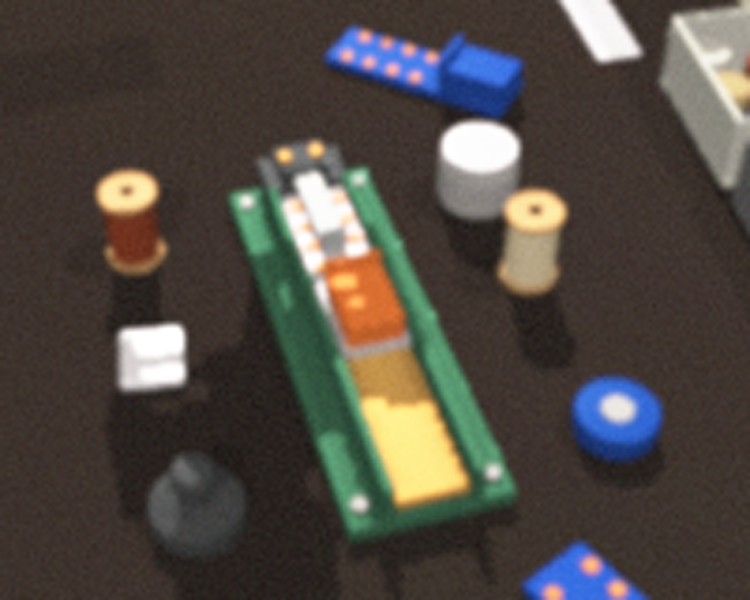

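The top view shows the nose on the stop line, with no yellow gap at (195,300), and the rear edge on the predicted home line at (450,285). The toe lies on the plate. All the bystanders are where they were in the first pictures.

Emit:
step_arm(deltas=[[0,0,0,0,0,0],[0,0,0,0,0,0]])

```text
time_s: 14.9
position: [0.5336, 0.2324, 0.1822]
orientation: [0.679, 0.734, 0.002, 0.03]
contact_force: [-0.5, -0.3, -0.8]
gripper_width: 0.0006
```

```bash
python3 -c "
from workcell import bot;s=bot.read_state();print(s['time_s'],s['contact_force'],abs(s['dq']).max());print(bot.job_done())"
```

```text
14.9 [-0.54177265 -0.31603322 -0.75713694] 0.0059331656602360176
the job is handed in; nothing more can be done
None
```

The carrier is loaded. I pressed the orange pad down with the shut fingertips until the bed bottomed, at about 22 N. Holding it down, I slid the carrier under the leaf to the stop, then lifted clear and handed in at 14.9 s.

**Last checks:**
- **Home:** A final 21 N push did not move the carrier. In the top and side views after release, its nose and rear edge lie on the predicted home lines, to about 2 mm. The bed stayed down with the toe on the plate.
- **Bystanders:** All of them appear unmoved, and the arm was touching nothing.

**What disagreed or went less cleanly:**
- **Tip height:** The fingertips were really about 31 mm higher than the reported TCP. My first descent, with the TCP reported below the pad's height, therefore met no contact. I turned the tool a quarter turn to see the tip, then went down by force and by the side camera.
- **Force:** The downward finger force peaked at about 40 N while sliding. That is the same figure as the arm and gripper-body limit, though only the fingertips were touching.
- **Slip:** At the stop the finger slid a few millimetres forward on the pad, and the tool tilted by about 3°. The carrier stayed in place.

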